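Lay the polishing barrel down and shut it on its parking cradle

TASK

The empty blue polishing barrel stands upright at the yellow stop bar of its parking cradle. Without gripping or lifting it, tip it over the stop bar with the fingertips so that it lies on its side along the two black rails, mouth towards the grey end plate, easing it down gently all the way instead of letting it fall; once it lies there, push it along the rails until its mouth is shut against the end plate. Leave the wire spool, the tin and the teal stone where they are.

Things in the scene. Friction and masses are not known exactly. Their poses are not given: they have to be found in the camera images.
- barrel: Blue straight open cylinder, rigid, white band near its foot; outer diameter 76 mm, 140 mm tall, about 0.35 kg. Origin at the centre of the underside of its closed foot, z axis towards the open mouth. Hollow: wall 6 mm, 136 mm deep, floor 4 mm. It stands on the table 1 to 7 mm short of the stop bar. Past its balance point (about 35 degrees) it falls hard by itself unless held back.
- barrel_mouth (a point): Centre of the barrel's mouth, in the plane of the rim, 140 mm from its foot. The mouth is 64 mm across inside, so fingertips fit in and can push on one wall or hold back the other: the inner edge of the wall that is away from the cradle, which comes uppermost as the barrel tips.
- barrel_middle (a point): Middle of the barrel on its axis, 70 mm from foot and mouth; 49 mm above the table when the barrel lies on the rails. Just tipped over, the barrel lies with its foot 10 to 30 mm in front of the stop bar's face and its mouth 110 to 130 mm behind it, 105 to 125 mm short of the end plate.
- cradle: Fixed cradle. Origin on the table, middle of the front face of the yellow stop bar (84 mm wide, 10 thick, 8 high; the barrel turns over its top edge). x axis level along the rails from stop bar to end plate, y across, z up. Two round black rubber rails, 16 mm in diameter, from x = 10 to 235 mm at y = -24 and +24 mm, tops 18 mm high. Grey end plate 92 mm wide, 95 high.
- plate_face (a point): Point on the end plate's face towards the barrel (the face is at x = 235 mm in the cradle's frame), at the middle of its width, 49 mm above the table: where the centre of the mouth comes to be.
- spool: Wire spool standing on its flange beside the cradle, 51 mm across, 47 mm tall, loose. Origin at the centre of its underside. Leave alone.
- tin: Round tin with red beads, 71 mm across, 21 mm high, loose, beside the cradle. Origin at the centre of its underside. Leave alone.
- teal_stone: Oval teal stone in a gold setting, 24 x 32 mm, 9 mm high, loose, on the table near the foot of the barrel. Origin at the centre of its underside. Leave alone.
There are look-alikes about, which are no part of the job. Of the things that look like the barrel, the largest one is meant.

How it is judged:
By the outcome, as a careful person would: the job done as asked, in the order asked, and still so for the second after the job is handed in, with the robot touching nothing.
It also fails if it takes over 72 s, if anything falls off the work surface, if the arm or the gripper's body presses on something with over 40 N, if the wrist force passes 120 N, or if a joint passes its speed limit or range.

ROBOT

A 6-joint arm with a two-finger parallel gripper is mounted at the origin on a cart in front of the work surface, level with it; the furniture and walls round the work are solid. World frame = base frame: x ahead of the robot, y to its left, z up, the work surface at z = 0. Lengths are in m, angles in rad, forces in N, time in s.
With the tool pointing down it reaches from about 0.35 to 0.975 m from the base axis. Payload 4.9 kg.
Tool frame: the origin (TCP) lies at the very end of the fingers, on their centre line; the grasp point (between the pads) lies 19 mm behind it; z points along the fingers, y is the line along which they close (so a half turn about z gives the same grasp; the last joint's range is limited). The gripper opens to 85 mm and grips with 20 to 120 N. Pads are 22 mm wide; open, the fingers measure 114 mm over their backs; the gripper's body (76 mm by 85 mm) begins 54 mm behind the grasp point. The pads swing forward as they close: fully open they stand 13 mm farther back than shut.
Start: joints at [-1.382, 0.053, 1.613, -0, 1.476, -0.119], TCP at [0.189, -0.596, 0.231] pointing down, gripper open.
Joint ranges: [-3.01, 3.01], [-1.01, 2.22], [0.06, 2.58], [-1.02, 4.17], [0.09, 2.62], [-3.14, 3.14]. Speed limits (rad/s): [2.57, 2.57, 3.14, 3.14, 3.14, 3.14].

INTERFACE

Orientations are given as a unit quaternion [w, x, y, z].
In Python, from workcell import status, snapshot, job_done, recognise, tip_of gives the robot as it stands.
- The arm moves only by the shell command python3 -m inch 'ROWS'. ROWS is JSON, a list of rows, each a list of 5 numbers: the finger opening in m, from 0 to 0.0854, then the shift along the world's x, y, z in m, then the turn about the world's z in rad. In form: [[fingers, tx, ty, tz, spin], ...]. A call has 1 to 5 rows; each row is the pose to reach, as a shift and turn from the pose commanded when the call began; what a row does not reach only later rows make up. A row lasts 1/8 s, in which the tool goes at most 62.5 mm and 10.7 degrees, less where a joint would pass 70% of its speed; a pose out of reach is approached as far as the arm can. A call with a gripper value outside its range is refused whole. The fingers move at their own pace and stop on an object; the grip force is fixed at half the most. Time passes only in rows, so rows that repeat a pose let the fingers close. It gives the time, the measured TCP pose, the force, the opening and the grip force at its end, in the units of the state.
- status.observe(): the state, without advancing time (a new reading comes with each control period).
- snapshot(name): name is "scene" or "top" or "wrist"; returns a dict with "frame" (420x560x3 uint8, red, green, blue), "range_z" (420x560 float32, m along the optical axis (not along the pixel's ray), 0 where there is no reading), "K" (3x3 intrinsics, pixels), "camera_from_world" (4x4, takes a point from world to camera coordinates). Camera axes: x right, y down, z forward; pixel columns grow to the right and rows downward; lengths in m; the calibration is good to about 2 mm. A picture is of the moment at which its call begins.
- job_done(): hands the job in; it is judged then, once.
Trained networks look in the newest picture that a camera, given by its name, has taken for a name from the list of things; names that differ only in an ending like _2 or _b are one class to them, and where a whole thing is asked for, a point or a joint stands for the part that bears it (a point fixed in the world has none). Each returns a list of dicts, best first, with "score" (0 to 1); they miss things now and then, are a little off and sometimes report something else, mostly with a low value. They report only what shows in the picture. A call takes as long as a camera call. They do not tell look-alikes from the thing itself.
- recognise(camera, label): "centre" ([x, y, z] in m, in world coordinates, good to about 4 mm: the middle of the surface that is visible of it).
- tip_of(camera, label): "centre" ([x, y, z] in m, in world coordinates, good to about 4 mm: a listed point, or the origin of a listed thing).
The state is a dict: "t": time; "q": joint angles; "qvel": joint speeds; "effort": joint torques, N m; "position": TCP position; "ee_rot": TCP orientation; "force": force on the tool from outside, world axes, zero at the start; "ft_torque": the same for the moment, N m; "width": finger opening in m; "gripper_force": force on a finger pad.
Only numpy, scipy, OpenCV 4.12 (cv2) and the standard library are available. Lean on these libraries where they do the work, as an engineer would, in place of code of your own. Each camera call takes 0.05 s, during which the arm holds its last target. There are 200 camera calls.

## Working session

There is one attempt and no reset: what is moved stays moved. The work goes in short steps, Python scripts to look and compute and a shell command to move; the robot and the scene stay as the last step left them, time stands still between calls to the robot, and variables do not carry over. Pictures are saved under pics/ and viewed, at most 10 in all, crops included, and the job is handed in when it is done.

```bash
mkdir -p pics; ls
cat > h.py <<'E'
import numpy as np, cv2
from workcell import status, snapshot, job_done, recognise, tip_of
def shot(n,f=None):
    s=snapshot(n)
    if f: cv2.imwrite('pics/'+f,s['frame'][:,:,::-1])
    return s
def cloud(s):
    z=s['range_z'];K=s['K'];v,u=np.indices(z.shape)
    p=np.stack([(u-K[0,2])/K[0,0]*z,(v-K[1,2])/K[1,1]*z,z,np.ones_like(z)],-1)
    w=p@np.linalg.inv(s['camera_from_world']).T
    w=w[...,:3].copy(); w[z==0]=np.nan
    return w
def pix(s,p):
    c=s['camera_from_world']@np.append(p,1);k=s['K']@c[:3];return (k[:2]/k[2]).round()
E
python3 - <<'E'
from h import *
print(status.observe())
for c in ('scene','top'):
    s=shot(c,c+'1.png')
    for l in ('barrel','cradle','spool','tin','teal_stone'):
        print(c,l,[(np.round(d['centre'],3).tolist(),round(d['score'],2),pix(s,d['centre']).tolist()) for d in tip_of(c,l)[:5]])
    for l in ('barrel_mouth','plate_face'):
        print(c,l,[(np.round(d['centre'],3).tolist(),round(d['score'],2),pix(s,d['centre']).tolist()) for d in tip_of(c,l)[:5]])
E
```

```text
pics
{'t': 0.0, 'q': array([-1.38196925e+00,  5.33439488e-02,  1.61431109e+00, -1.31245882e-05,
        1.47601409e+00, -1.19037336e-01]), 'qvel': array([ 0.00047374, -0.00058475, -0.00284798, -0.00036861, -0.00075504,
        0.00116647]), 'effort': array([ 1.27907384e-03, -3.93680906e+01, -3.70172703e+01, -1.04534425e-05,
        7.00729986e-03,  2.21043365e-05]), 'position': array([ 0.18924477, -0.59499455,  0.23006082]), 'ee_rot': array([-1.03737795e-03,  9.88175185e-01,  1.53325556e-01, -4.27500380e-05]), 'force': array([ 0.00678422, -0.25873586, -0.23568487]), 'ft_torque': array([0.01194099, 0.02952463, 0.00435455]), 'gripper_force': 0.0, 'width': 0.08562390878090737}
scene barrel [([0.605, 0.355, 0.005], 0.81, [209.0, 265.0]), ([0.493, 0.347, -0.003], 0.79, [269.0, 288.0]), ([0.517, 0.477, -0.001], 0.62, [214.0, 340.0])]
scene cradle [([0.483, 0.306, -0.002], 0.78, [285.0, 274.0])]
scene spool [([0.582, 0.174, 0.001], 0.78, [270.0, 210.0])]
scene tin [([0.341, 0.246, 0.002], 0.89, [376.0, 277.0]), ([0.581, 0.178, -0.002], 0.29, [270.0, 213.0])]
scene teal_stone [([0.412, 0.392
[... 352 characters left out ...]
244.0]), ([0.522, 0.474, 0.002], 0.67, [177.0, 230.0]), ([0.604, 0.358, -0.002], 0.67, [235.0, 188.0]), ([0.493, 0.347, 0.143], 0.34, [236.0, 237.0])]
top cradle [([0.481, 0.302, -0.001], 0.71, [264.0, 249.0])]
top spool [([0.587, 0.174, -0.0], 0.74, [328.0, 194.0]), ([0.49, 0.344, 0.069], 0.61, [240.0, 242.0]), ([0.339, 0.244, -0.001], 0.2, [296.0, 321.0])]
top tin [([0.341, 0.246, -0.002], 0.83, [295.0, 320.0])]
top teal_stone [([0.409, 0.394, 0.003], 0.43, [218.0, 287.0])]
top barrel_mouth [([0.493, 0.347, 0.143], 0.95, [235.0, 236.0]), ([0.519, 0.475, 0.101], 0.94, [165.0, 226.0]), ([0.603, 0.361, 0.101], 0.7, [229.0, 178.0])]
top plate_face [([0.434, 0.08, 0.054], 0.85, [384.0, 269.0])]
```

View pics/scene1.png

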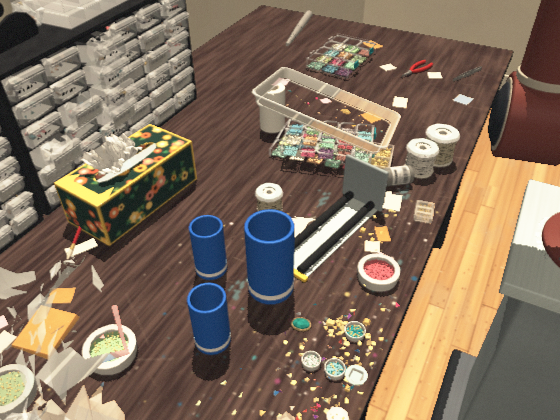

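View pics/top1.png

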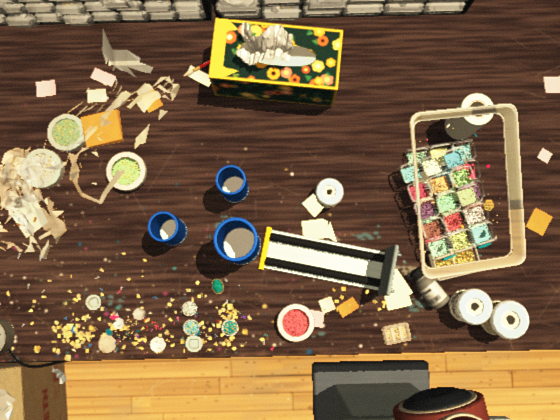

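Candidates for the barrel in the top view: the big cylinder at (236,240), and smaller look-alikes at (232,183) and (166,229). In the scene view they are at (270,255), (209,245) and (210,318). The one at the cradle's yellow bar is the largest, and its mouth is about 143 mm high against about 100 mm for the others. Next I check this in a close crop and fit the geometry.

Run:
```python
from h import *
s=shot('top');w=cloud(s)
im=s['frame'][150:330,150:420,::-1]
cv2.imwrite('pics/crop.png',cv2.resize(im,None,fx=2.9,fy=2.9,interpolation=cv2.INTER_CUBIC))
def sel(z0,z1,c,r): return w[(w[...,2]>z0)&(w[...,2]<z1)&(np.hypot(w[...,0]-c[0],w[...,1]-c[1])<r)]
for c in [(.491,.346),(.521,.475),(.603,.359)]:
    p=sel(.09,.16,c,.06); zt=np.percentile(p[:,2],90); p=p[p[:,2]>zt-.006]
    (x,y),r=cv2.minEnclosingCircle((p[:,:2]*1000).astype(np.float32)); print('rim',zt,x,y,r,len(p))
p=sel(.085,.105,(.434,.075),.07); print('plate',len(p),cv2.minAreaRect((p[:,:2]*1000).astype(np.float32)),p.mean(0))
p=sel(.010,.024,(.458,.185),.13); p=p[p[:,1]<.30]
d=np.array([-.21,-.978]);n=np.array([.978,-.21]);q=p[:,:2]-[.458,.185];p=p[(abs(q@n)<.045)]
print('rails',len(p),cv2.minAreaRect((p[:,:2]*1000).astype(np.float32)))
f=s['frame'].astype(int);m=(f[...,0]>140)&(f[...,1]>120)&(f[...,2]<90)&(np.hypot(w[...,0]-.482,w[...,1]-.304)<.06)&(w[...,2]<.03)
p=w[m];print('bar',len(p),np.median(p,0),cv2.minAreaRect((p[:,:2]*1000).astype(np.float32)))
```

```text
rim 0.14093183149295097 489.7669982910156 347.1267395019531 38.029441833496094 457
rim 0.10231265283019579 518.611328125 479.5602722167969 27.65591812133789 230
rim 0.10211173632663742 600.2418212890625 357.59783935546875 27.126562118530273 224
plate 349 ((424.9590148925781, 41.851905822753906), (70.6641616821289, 91.21964263916016), 77.18704986572266) [0.43158    0.05771356 0.09463218]
rails 1928 ((459.2231140136719, 189.290771484375), (234.76463317871094, 85.32363891601562), 77.40032958984375)
bar 216 [0.48316216 0.30100497 0.00707306] ((483.2992248535156, 300.5472412109375), (12.319801330566406, 85.56694793701172), 77.70951080322266)
```

View pics/crop.png

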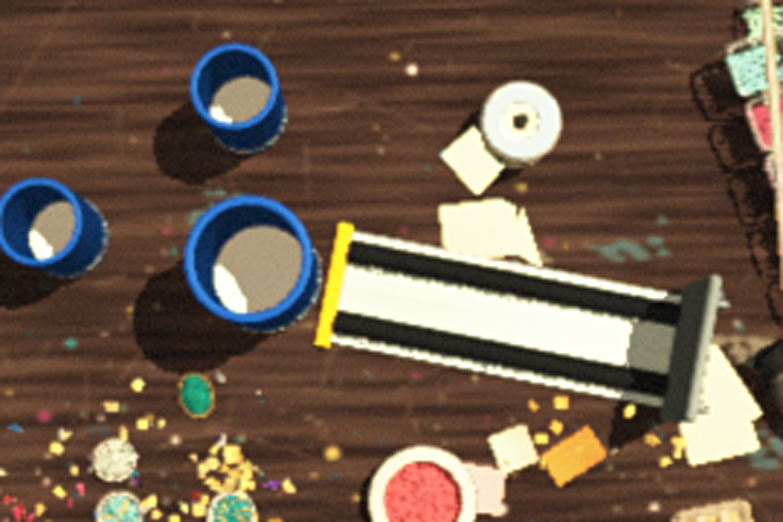

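The crop shows the largest barrel (radius 38 mm, 140 mm tall) at crop (250,262), right by the yellow bar at (335,285). The two smaller ones have a radius of 27 mm and stand 102 mm tall. The cradle axis points at -102.6° in the world, and the barrel stands about 4 mm short of the bar. I'll move above the mouth with the finger line along the cradle.

```bash
python3 -m inch '[[0.016,0.05,0.05,0.01,-0.13],[0.016,0.1,0.1,0.02,-0.26],[0.016,0.15,0.15,0.02,-0.4],[0.016,0.2,0.2,0.02,-0.528],[0.016,0.25,0.25,0.02,-0.528]]'
python3 -m inch '[[0.016,0.01,0.06,0,0],[0.016,0.02,0.12,0,0],[0.016,0.03,0.18,0,0],[0.016,0.04,0.24,0,0],[0.016,0.05,0.3,0,0]]'
python3 -c "
from h import *
o=status.observe();print(o['position'],o['ee_rot'],o['q'],o['width'],o['force'])"
```

```text
t: 1.48
position: [0.4107, -0.374, 0.2516]
ee_rot: [0.0, 0.994, -0.11, 0.0]
force: [1.1, -0.1, -0.6]
width: 0.016
gripper_force: 0.0
t: 2.1
position: [0.4595, -0.0736, 0.2516]
ee_rot: [0.0, 0.994, -0.11, 0.001]
force: [1.1, -0.1, 0.1]
width: 0.0161
gripper_force: 0.0
[ 0.45947979 -0.07364053  0.25156367] [ 8.29110368e-05  9.93925717e-01 -1.10051127e-01  6.42307041e-04] [-3.19116851e-01 -3.57212799e-01  1.94561114e+00  1.04135406e-04
  1.55190323e+00  1.47222660e+00] 0.01609201947860097 [ 1.07096441 -0.09576124  0.05164141]
```

```bash
python3 -m inch '[[0.016,0.005,0.06,0,0],[0.016,0.01,0.12,0,0],[0.016,0.015,0.18,0,0],[0.016,0.02,0.24,0,0],[0.016,0.025,0.3,0,0]]'
python3 -m inch '[[0.016,0.003,0.06,0,0],[0.016,0.005,0.12,0,-0.02],[0.016,0.005,0.12,-0.03,0],[0.016,0.005,0.12,-0.055,0],[0.016,0.005,0.12,-0.055,0]]'
python3 -c "
from h import *
o=status.observe();print(o['position'],o['ee_rot'],o['q'],o['width'],o['force'])
s=shot('scene','s2.png');f=s['frame'][90:330,160:400,::-1];cv2.imwrite('pics/s2.png',cv2.resize(f,None,fx=2.4,fy=2.4))"
```

```text
t: 2.72
position: [0.4843, 0.2266, 0.2516]
ee_rot: [-0.0, 0.994, -0.11, 0.001]
force: [0.4, 0.1, -0.1]
width: 0.0161
gripper_force: 0.0
t: 3.35
position: [0.4879, 0.3439, 0.1934]
ee_rot: [0.002, 0.994, -0.11, -0.002]
force: [-0.3, -0.0, -0.2]
width: 0.016
gripper_force: 0.0
[0.48790064 0.34388042 0.1934057 ] [ 0.00152456  0.99396108 -0.10970046 -0.00220507] [ 4.89336162e-01  1.60652705e-02  1.71438597e+00 -3.07291900e-05
  1.41650290e+00  2.27998146e+00] 0.016020906665077297 [-0.26772699 -0.00627406 -0.19169378]
```

View pics/s2.png

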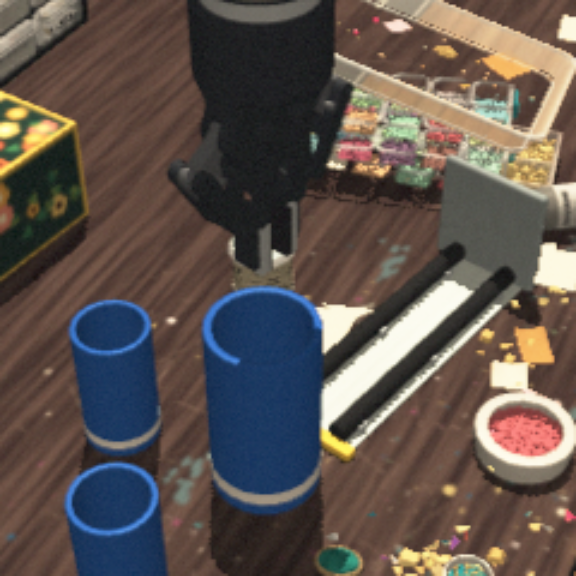

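The fingertips hang just above the mouth and the geometry matches. Next: lower them inside and write a tilt-measuring helper.

```bash
cat >> h.py <<'E'
O=np.array([.4844,.3054]);D=np.array([-.2181,-.9759]);N=np.array([.9759,-.2181])
def cr(p): q=np.asarray(p)[...,:2]-O; return np.stack([q@D,q@N,np.asarray(p)[...,2]],-1)*1000
def tilt():
    from scipy.optimize import least_squares
    P=[]
    for c in ('scene','top'):
        s=snapshot(c);w=cr(cloud(s));f=s['frame'].astype(int)
        m=(f[...,2]>60)&(f[...,2]>1.6*f[...,0])&(f[...,2]>1.3*f[...,1])&(abs(w[...,1])<55)&(w[...,0]>-110)&(w[...,0]<250)&(w[...,2]>8)
        P.append(w[m])
    P=np.vstack(P)
    def ax(t): return np.array([np.sin(t),0,np.cos(t)]),np.array([np.cos(t),0,-np.sin(t)])
    c0=np.median(P,0)
    def res(v,a=0):
        t,u,y=v;A,U=ax(t);r=P-[0,0,0];r=np.hypot(r@U-u,r[:,1]-y);return np.minimum(abs(r-38),abs(r-32)) if a else np.where(abs(r-38)<abs(r-32),r-38,r-32)
    best=None
    for t in np.radians([0,20,40,60,85]):
        A,U=ax(t);b=least_squares(res,[t,c0@U,0],loss='soft_l1')
        if best is None or b.cost<best.cost: best=b
    t,u,y=best.x;A,U=ax(t);a=np.percentile(P@A,[1,99.5])
    top=A*a[1]+U*u; be=top-U*32
    print('tilt %.1f lat %.1f mouth x %.0f z %.0f  foot x %.0f z %.0f backedge x %.0f z %.0f len %.0f rms %.1f'%(np.degrees(t),y,top[0],top[2],(top-140*A)[0],(top-140*A)[2],be[0],be[2],a[1]-a[0],np.sqrt(np.mean(res(best.x)**2))))
    o=status.observe();print('tcp cradle',cr(o['position']).round(1),'t',round(o['t'],2),'F',o['force'].round(1), 'w',round(o['width'],4))
E
python3 -m inch '[[0.016,0.002,0.003,-0.02,0],[0.016,0.002,0.003,-0.04,0],[0.016,0.002,0.003,-0.06,0],[0.016,0.002,0.003,-0.078,0],[0.016,0.002,0.003,-0.088,0]]'
python3 -c "
from h import *
tilt()"
```

```text
t: 4.03
position: [0.4907, 0.347, 0.1061]
ee_rot: [0.001, 0.994, -0.11, -0.001]
force: [-0.3, -0.4, 0.6]
width: 0.016
gripper_force: 0.0
tilt -0.1 lat -3.0 mouth x -40 z 143  foot x -40 z 3 backedge x -72 z 143 len 133 rms 1.3
tcp cradle [-41.9  -3.1 106.3] t 4.12 F [ 0.  -0.3  0.1] w 0.0157
```

```bash
python3 -m inch '[[0.016,-0.001,-0.006,0,0],[0.016,-0.002,-0.012,0.001,0],[0.016,-0.004,-0.018,0.003,0],[0.016,-0.005,-0.023,0.005,0],[0.016,-0.006,-0.029,0.006,0]]'
python3 -c "
from h import *
tilt()"
```

```text
t: 4.75
position: [0.4856, 0.3182, 0.1147]
ee_rot: [-0.0, 0.994, -0.11, 0.0]
force: [0.7, 0.3, -0.4]
width: 0.0158
gripper_force: 0.5
tilt 8.1 lat -0.0 mouth x -18 z 146  foot x -38 z 8 backedge x -50 z 151 len 138 rms 1.3
tcp cradle [-12.5  -1.6 114.6] t 4.85 F [-0.2  0.8  1.4] w 0.0163
```

```bash
python3 -m inch '[[0.016,-0.001,-0.004,0,0],[0.016,-0.002,-0.009,0.001,0],[0.016,-0.003,-0.013,0.001,0],[0.016,-0.004,-0.018,0.002,0],[0.016,-0.005,-0.021,0.002,0]]'
python3 -c "
from h import *
tilt()"
```

```text
t: 5.48
position: [0.4804, 0.2971, 0.1163]
ee_rot: [-0.0, 0.994, -0.11, 0.0]
force: [0.9, 0.2, -0.5]
width: 0.0157
gripper_force: 0.3
tilt 17.3 lat -0.1 mouth x 5 z 147  foot x -37 z 13 backedge x -26 z 156 len 138 rms 1.2
tcp cradle [  8.9  -2.1 116.3] t 5.58 F [-0.4  0.3  0.1] w 0.0164
```

```bash
python3 -m inch '[[0.016,-0.001,-0.003,0,0],[0.016,-0.002,-0.006,0,0],[0.016,-0.002,-0.009,0.001,0],[0.016,-0.003,-0.012,0.001,0],[0.016,-0.003,-0.015,0.001,0]]'
python3 -c "
from h import *
tilt();shot('scene','s3.png')
s=cv2.imread('pics/s3.png')[90:330,160:400];cv2.imwrite('pics/s3.png',cv2.resize(s,None,fx=2.4,fy=2.4))"
```

```text
t: 6.2
position: [0.4774, 0.2822, 0.1172]
ee_rot: [0.0, 0.994, -0.11, 0.0]
force: [0.1, 1.0, -1.2]
width: 0.0163
gripper_force: 0.2
tilt 23.4 lat -0.0 mouth x 20 z 145  foot x -36 z 16 backedge x -9 z 158 len 138 rms 1.1
tcp cradle [ 24.2  -1.7 117.2] t 6.3 F [-0.2  0.4 -0.3] w 0.0157
```

View pics/s3.png

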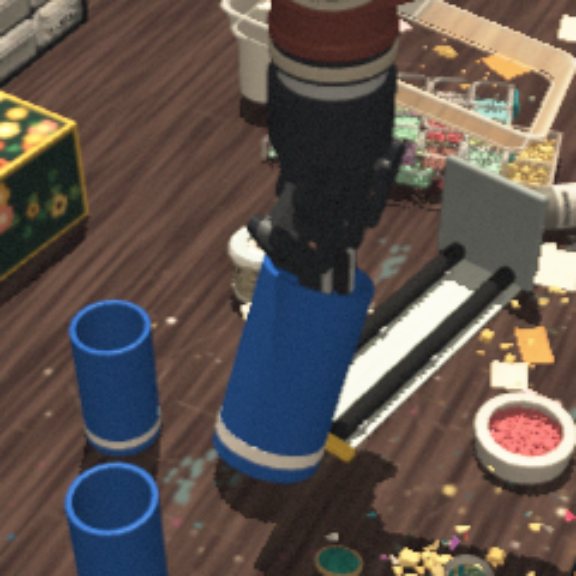

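```bash
python3 -m inch '[[0.018,0,0,0,0],[0.021,-0.001,-0.003,0,0],[0.021,-0.001,-0.006,0,0],[0.021,-0.002,-0.009,0,0],[0.021,-0.003,-0.012,0,0]]'
python3 -c "
from h import *
tilt()"
```

```text
t: 6.98
position: [0.4743, 0.2702, 0.1172]
ee_rot: [0.0, 0.994, -0.11, -0.0]
force: [0.4, 0.7, -0.2]
width: 0.0208
gripper_force: 0.1
tilt 29.1 lat -0.3 mouth x 34 z 142  foot x -34 z 19 backedge x 6 z 157 len 138 rms 1.1
tcp cradle [ 36.6  -2.1 117.2] t 7.08 F [ 0.1 -0.3  1. ] w 0.0212
```

```bash
python3 -m inch '[[0.021,0,-0.002,0,0],[0.021,-0.001,-0.004,0,0],[0.021,-0.001,-0.006,0,0],[0.021,-0.002,-0.008,0,0],[0.021,-0.002,-0.01,0,0]]'
python3 -c "
from h import *
tilt()"
```

```text
t: 7.7
position: [0.4723, 0.2603, 0.1172]
ee_rot: [0.0, 0.994, -0.11, -0.0]
force: [-0.2, 0.7, -0.2]
width: 0.021
gripper_force: 0.1
tilt 32.7 lat -0.8 mouth x 42 z 139  foot x -34 z 21 backedge x 15 z 157 len 138 rms 1.2
tcp cradle [ 46.7  -1.9 117.2] t 7.8 F [-0.3 -0.1 -0.3] w 0.0213
```

```bash
python3 -m inch '[[0.021,0,-0.002,-0.002,0],[0.021,-0.001,-0.004,-0.004,0],[0.021,-0.001,-0.006,-0.005,0],[0.021,-0.002,-0.008,-0.005,0],[0.021,-0.002,-0.01,-0.005,0]]'
python3 -c "
from h import *
tilt()"
```

```text
t: 8.43
position: [0.4705, 0.2504, 0.1124]
ee_rot: [-0.0, 0.994, -0.11, 0.0]
force: [-0.6, -0.1, 2.4]
width: 0.0212
gripper_force: 1.5
tilt 37.5 lat -0.6 mouth x 52 z 134  foot x -33 z 23 backedge x 27 z 154 len 138 rms 3.0
tcp cradle [ 56.8  -1.6 112.3] t 8.53 F [ 0.3 -0.3  3.6] w 0.0212
```

```bash
python3 -m inch '[[0.021,0,-0.002,0.001,0],[0.021,-0.001,-0.004,0.001,0],[0.021,-0.001,-0.006,0.001,0],[0.021,-0.001,-0.006,0.001,0]]'
python3 -c "
from h import *
tilt()"
```

```text
t: 9.02
position: [0.4693, 0.2442, 0.1129]
ee_rot: [0.0, 0.994, -0.11, -0.0]
force: [-0.2, -1.4, 0.4]
width: 0.0211
gripper_force: 0.1
tilt 42.1 lat -0.1 mouth x 61 z 130  foot x -33 z 26 backedge x 37 z 151 len 138 rms 3.2
tcp cradle [ 62.8  -1.4 113.1] t 9.12 F [-0.2 -0.4 -0.7] w 0.0213
```

```bash
python3 -m inch '[[0.021,-0.001,-0.003,0.002,0],[0.021,-0.002,-0.006,0.003,0],[0.021,-0.002,-0.009,0.002,0],[0.021,-0.003,-0.012,0.001,0],[0.021,-0.003,-0.015,0,0]]'
python3 -c "
from h import *
tilt()"
```

```text
t: 9.75
position: [0.4663, 0.2292, 0.113]
ee_rot: [0.0, 0.994, -0.11, -0.0]
force: [0.1, -0.4, -0.9]
width: 0.021
gripper_force: 0.2
tilt 49.6 lat 0.2 mouth x 75 z 120  foot x -32 z 29 backedge x 54 z 144 len 138 rms 4.8
tcp cradle [ 78.4  -1.1 112.9] t 9.85 F [-0.1 -0.3  0.5] w 0.0215
```

```bash
python3 -m inch '[[0.021,-0.001,-0.003,-0.001,0],[0.021,-0.001,-0.006,-0.002,0],[0.021,-0.002,-0.009,-0.003,0],[0.021,-0.003,-0.012,-0.005,0],[0.021,-0.003,-0.012,-0.005,0]]'
python3 -c "
from h import *
tilt()"
python3 -m inch '[[0.021,-0.001,-0.003,-0.001,0],[0.021,-0.001,-0.006,-0.003,0],[0.021,-0.002,-0.009,-0.005,0],[0.021,-0.002,-0.011,-0.006,0],[0.021,-0.002,-0.011,-0.006,0]]'
python3 -c "
from h import *
tilt();shot('scene','s4.png')
s=cv2.imread('pics/s4.png')[90:330,160:400];cv2.imwrite('pics/s4.png',cv2.resize(s,None,fx=2.4,fy=2.4))"
```

```text
t: 10.48
position: [0.4632, 0.2172, 0.1079]
ee_rot: [0.0, 0.994, -0.11, -0.0]
force: [-0.3, -0.7, -0.4]
width: 0.0211
gripper_force: 0.3
tilt 55.6 lat -0.1 mouth x 85 z 110  foot x -31 z 31 backedge x 66 z 137 len 138 rms 3.5
tcp cradle [ 90.4  -1.3 108.2] t 10.57 F [-0.5 -0.6 -0.2] w 0.021
t: 11.2
position: [0.4613, 0.2063, 0.102]
ee_rot: [0.0, 0.994, -0.11, -0.0]
force: [0.5, -1.3, 0.6]
width: 0.0207
gripper_force: 0.3
tilt 61.4 lat 1.4 mouth x 89 z 106  foot x -33 z 38 backedge x 74 z 134 len 138 rms 6.3
tcp cradle [101.6  -0.8 102.2] t 11.3 F [-0.5  0.3 -0.7] w 0.0213
```

View pics/s4.png

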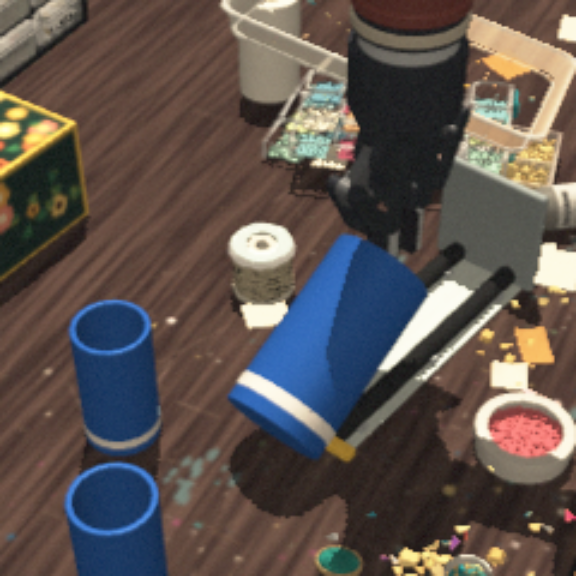

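```bash
python3 -m inch '[[0.021,-0.001,-0.003,-0.002,0],[0.021,-0.001,-0.006,-0.004,0],[0.021,-0.002,-0.009,-0.006,0],[0.021,-0.002,-0.011,-0.007,0],[0.021,-0.002,-0.011,-0.007,0]]'
python3 -c "
from h import *
tilt()"
python3 -m inch '[[0.021,-0.001,-0.003,-0.002,0],[0.021,-0.001,-0.006,-0.004,0],[0.021,-0.002,-0.009,-0.007,0],[0.021,-0.002,-0.01,-0.008,0],[0.021,-0.002,-0.01,-0.008,0]]'
python3 -c "
from h import *
tilt()"
```

```text
t: 11.98
position: [0.4594, 0.1953, 0.0951]
ee_rot: [0.0, 0.994, -0.11, -0.0]
force: [0.2, -0.1, -0.6]
width: 0.0212
gripper_force: 0.3
tilt 69.4 lat 1.7 mouth x 98 z 90  foot x -33 z 41 backedge x 86 z 120 len 139 rms 10.3
tcp cradle [112.7  -0.3  95.3] t 12.07 F [ 0.2 -0.7 -0.6] w 0.0209
t: 12.7
position: [0.4573, 0.1854, 0.0871]
ee_rot: [0.0, 0.994, -0.11, -0.0]
force: [-0.0, -0.6, -0.3]
width: 0.0214
gripper_force: 0.3
tilt 76.2 lat 0.2 mouth x 106 z 73  foot x -30 z 39 backedge x 98 z 104 len 138 rms 6.3
tcp cradle [ 1.228e+02 -1.000e-01  8.730e+01] t 12.8 F [ 0.1  0.5 -0.4] w 0.0212
```

```bash
python3 -m inch '[[0.021,0,0,-0.005,0],[0.021,0,-0.001,-0.01,0],[0.021,-0.001,-0.003,-0.014,0],[0.021,-0.001,-0.005,-0.018,0],[0.021,-0.001,-0.005,-0.018,0]]'
python3 -c "
from h import *
tilt()"
python3 -m inch '[[0.021,0,-0.002,-0.003,0],[0.021,-0.001,-0.004,-0.005,0],[0.021,-0.001,-0.006,-0.007,0],[0.021,-0.001,-0.006,-0.007,0]]'
python3 -c "
from h import *
tilt();shot('scene','s5.png')
s=cv2.imread('pics/s5.png')[90:330,160:400];cv2.imwrite('pics/s5.png',cv2.resize(s,None,fx=2.4,fy=2.4))"
```

```text
t: 13.42
position: [0.4561, 0.1802, 0.0687]
ee_rot: [0.0, 0.994, -0.11, -0.0]
force: [-1.8, -3.6, 1.2]
width: 0.0206
gripper_force: 1.5
tilt 86.9 lat 0.1 mouth x 104 z 54  foot x -35 z 46 backedge x 103 z 86 len 138 rms 8.9
tcp cradle [ 1.281e+02 -1.000e-01  6.910e+01] t 13.53 F [-1.2 -1.8  1.4] w 0.0214
t: 14.02
position: [0.4552, 0.1745, 0.0619]
ee_rot: [-0.0, 0.994, -0.11, -0.0]
force: [-0.3, 0.5, -0.3]
width: 0.021
gripper_force: 0.0
tilt 89.4 lat 0.3 mouth x 105 z 50  foot x -35 z 49 backedge x 105 z 82 len 138 rms 6.8
tcp cradle [133.9   0.3  62.2] t 14.12 F [ 0.4  0.2 -0.3] w 0.0208
```

View pics/s5.png

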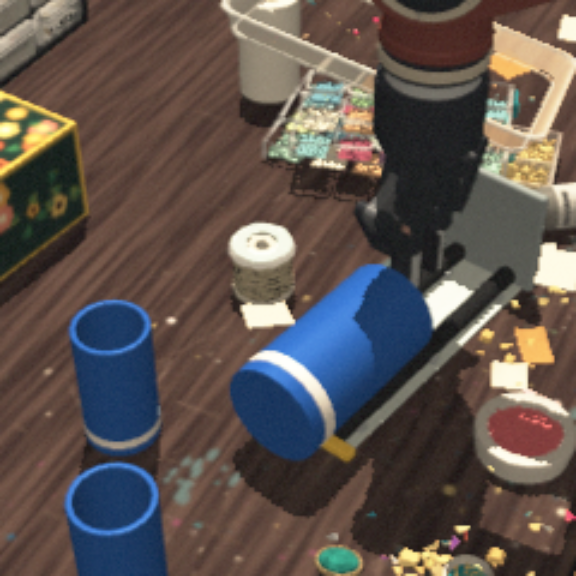

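The barrel now lies on the rails: foot at (290,410), mouth facing the plate, tilt 89°, axis 50 mm high. I'll back the fingers off, rise, and go round behind the foot with the fingers turned across.

```bash
python3 -m inch '[[0.021,-0.001,-0.004,0.005,0],[0.021,-0.001,-0.004,0.05,0],[0.021,-0.001,-0.004,0.1,0],[0.021,0.01,0.05,0.125,0.16],[0.021,0.02,0.1,0.125,0.33]]'
python3 -m inch '[[0.021,0.01,0.045,0,0.18],[0.021,0.022,0.098,0,0.36],[0.021,0.022,0.098,0,0.54],[0.021,0.022,0.098,0,0.72],[0.021,0.022,0.098,0,0.9]]'
python3 -m inch '[[0.021,0,0,0,0.17],[0.021,0,0,0,0.34],[0.021,0,0,0,0.34],[0.021,0,0,0,0.34]]'
python3 -c "
from h import *
tilt();o=status.observe();print(o['ee_rot'],o['position'],o['q'])"
```

```text
t: 14.8
position: [0.4778, 0.2762, 0.1919]
ee_rot: [-0.001, 0.998, 0.057, 0.004]
force: [0.1, -0.5, 0.0]
width: 0.021
gripper_force: 0.0
t: 15.42
position: [0.4975, 0.3726, 0.1875]
ee_rot: [0.0, 0.874, 0.486, 0.0]
force: [0.7, 0.3, -0.1]
width: 0.0211
gripper_force: 0.0
t: 15.92
position: [0.4975, 0.3724, 0.1874]
ee_rot: [0.0, 0.782, 0.624, 0.0]
force: [0.1, 0.7, -1.1]
width: 0.0208
gripper_force: 0.0
tilt 90.0 lat 0.1 mouth x 106 z 49  foot x -34 z 49 backedge x 106 z 81 len 138 rms 17.2
tcp cradle [-68.3  -1.9 187.3] t 16.02 F [0.3 0.2 0.5] w 0.0206
[1.29063846e-05 7.81238440e-01 6.24232727e-01 4.86198026e-05] [0.49745229 0.3724214  0.18731836] [ 5.22955807e-01  7.43036234e-02  1.66461325e+00 -1.10279465e-05
  1.40257576e+00  7.45455931e-01]
```

```bash
python3 -m inch '[[0.03,0.002,0,-0.045,0],[0.03,0.002,0,-0.09,0],[0.03,0.002,0,-0.13,0],[0.03,0.002,0,-0.145,0],[0.03,0.002,0,-0.145,0]]'
python3 -m inch '[[0.03,-0.001,-0.005,0,0],[0.03,-0.002,-0.01,0,0],[0.03,-0.003,-0.015,0,0],[0.03,-0.004,-0.02,0,0],[0.03,-0.006,-0.025,0,0]]'
python3 -m inch '[[0.03,-0.001,-0.005,0,0],[0.03,-0.002,-0.01,0,0],[0.03,-0.003,-0.015,0,0],[0.03,-0.004,-0.02,0,0],[0.03,-0.006,-0.025,0,0]]'
python3 -c "
from h import *
tilt()"
```

```text
t: 16.65
position: [0.499, 0.3722, 0.0416]
ee_rot: [-0.0, 0.781, 0.625, -0.001]
force: [0.1, 0.1, 0.9]
width: 0.0298
gripper_force: 0.0
t: 17.27
position: [0.4937, 0.3474, 0.0426]
ee_rot: [-0.0, 0.781, 0.625, 0.001]
force: [1.2, 2.6, 0.5]
width: 0.0303
gripper_force: 1.3
t: 17.9
position: [0.488, 0.3223, 0.0426]
ee_rot: [0.0, 0.781, 0.625, 0.001]
force: [3.0, 3.0, -0.1]
width: 0.03
gripper_force: 1.8
tilt 92.1 lat 0.3 mouth x 133 z 48  foot x -7 z 53 backedge x 134 z 80 len 142 rms 20.5
tcp cradle [-16.6  -0.6  42.3] t 18.0 F [1.6 1.  0.1] w 0.0302
```

```bash
python3 -m inch '[[0.03,-0.001,-0.005,0,0],[0.03,-0.002,-0.01,0,0],[0.03,-0.003,-0.015,0,0],[0.03,-0.004,-0.02,0,0],[0.03,-0.006,-0.025,0,0]]'
python3 -m inch '[[0.03,-0.001,-0.005,0,0],[0.03,-0.002,-0.01,0,0],[0.03,-0.003,-0.015,0,0],[0.03,-0.004,-0.02,0,0],[0.03,-0.006,-0.025,0,0]]'
python3 -m inch '[[0.03,-0.001,-0.005,0,0],[0.03,-0.002,-0.01,0,0],[0.03,-0.003,-0.015,0,0],[0.03,-0.004,-0.02,0,0],[0.03,-0.005,-0.024,0,0]]'
python3 -c "
from h import *
tilt();shot('scene','s6.png')
s=cv2.imread('pics/s6.png')[90:330,160:400];cv2.imwrite('pics/s6.png',cv2.resize(s,None,fx=2.4,fy=2.4))"
```

```text
t: 18.62
position: [0.4818, 0.2971, 0.0424]
ee_rot: [0.0, 0.781, 0.625, 0.0]
force: [3.5, 2.2, 1.8]
width: 0.03
gripper_force: 1.8
t: 19.25
position: [0.4758, 0.2722, 0.0425]
ee_rot: [0.0, 0.781, 0.625, 0.001]
force: [4.5, 3.6, 1.4]
width: 0.03
gripper_force: 2.1
t: 19.88
position: [0.4706, 0.2482, 0.0424]
ee_rot: [0.0, 0.781, 0.625, 0.0]
force: [3.8, 4.3, 2.2]
width: 0.0298
gripper_force: 2.1
tilt 93.3 lat 0.3 mouth x 209 z 48  foot x 69 z 56 backedge x 210 z 80 len 143 rms 21.6
tcp cradle [59.6 -1.7 41.9] t 19.98 F [0.4 1.  1.1] w 0.0301
```

View pics/s6.png

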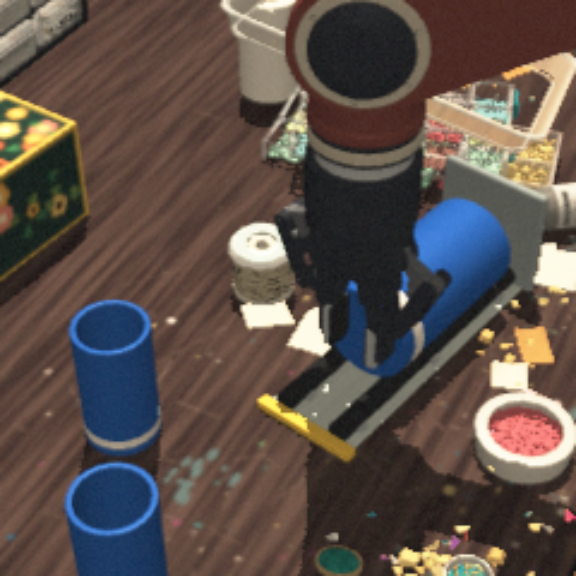

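The barrel lies straight on the rails, its far edge at (505,250), with about 25 mm left to the plate. The spool and tin are clear.

```bash
python3 -m inch '[[0.03,-0.001,-0.004,0,0],[0.03,-0.002,-0.008,0,0],[0.03,-0.003,-0.012,0,0],[0.03,-0.004,-0.016,0,0],[0.03,-0.004,-0.02,0,0]]'
python3 -m inch '[[0.03,0,-0.001,0,0],[0.03,0,-0.002,0,0],[0.03,-0.001,-0.003,0,0]]'
python3 -m inch '[[0.03,0,-0.001,0,0],[0.03,-0.001,-0.002,0,0]]'
python3 -c "
from h import *
tilt()"
```

```text
t: 20.65
position: [0.466, 0.2284, 0.0421]
ee_rot: [-0.0, 0.781, 0.625, -0.0]
force: [-1.4, 3.1, 1.2]
width: 0.0298
gripper_force: 1.4
t: 21.02
position: [0.4655, 0.2253, 0.0421]
ee_rot: [0.0, 0.781, 0.625, -0.0]
force: [0.4, 2.3, -1.3]
width: 0.0301
gripper_force: 0.4
t: 21.28
position: [0.4649, 0.2241, 0.0424]
ee_rot: [-0.0, 0.781, 0.625, 0.001]
force: [1.2, 7.8, -1.4]
width: 0.0299
gripper_force: 0.1
tilt 92.0 lat -4.3 mouth x 234 z 51  foot x 94 z 56 backedge x 235 z 83 len 146 rms 22.0
tcp cradle [83.6 -1.4 42.4] t 21.38 F [ 0.5  6.  -2.4] w 0.0301
```

```bash
python3 -m inch '[[0.03,0,-0.001,0,0],[0.03,0,-0.001,0,0]]'
python3 -m inch '[[0.03,0,-0.001,0,0],[0.03,0,-0.001,0,0]]'
```

```text
t: 21.62
position: [0.465, 0.2241, 0.0426]
ee_rot: [-0.001, 0.781, 0.625, 0.002]
force: [1.3, 9.6, -2.7]
width: 0.0301
gripper_force: 0.4
t: 21.88
position: [0.4652, 0.224, 0.0428]
ee_rot: [-0.001, 0.781, 0.625, 0.003]
force: [1.9, 14.1, -2.6]
width: 0.0304
gripper_force: 1.3
```

The TCP has stopped while the force climbs to 14 N, so the mouth is seated on the plate. I'll back off straight, rise and check.

```bash
python3 -m inch '[[0.03,0.001,0.004,0,0],[0.03,0.003,0.012,0,0],[0.03,0.009,0.04,0,0],[0.03,0.016,0.07,0.03,0],[0.03,0.022,0.1,0.08,0]]'
python3 -m inch '[[0.03,0.01,0.05,0.05,0],[0.03,0.01,0.1,0.1,0],[0.03,0.01,0.1,0.1,0]]'
python3 - <<'E'
from h import *
tilt()
s=shot('top')
cv2.imwrite('pics/t7.png',cv2.resize(s['frame'][150:350,180:430,::-1],None,fx=3,fy=3))
w=cr(cloud(s));f=s['frame'].astype(int)
m=(f[...,2]>60)&(f[...,2]>1.6*f[...,0])&(abs(w[...,1])<42)&(w[...,0]>50)&(w[...,0]<250)&(w[...,2]>40)
p=w[m];print('blue x',np.percentile(p[:,0],[0.5,5,95,99.5]))
g=(abs(w[...,1])<40)&(w[...,2]>90)&(w[...,2]<105)&(w[...,0]>200);print('plate x',np.percentile(w[g][:,0],[1,5,95]))
for c in('scene','top'):
    snapshot(c)
    for l in('barrel_mouth','plate_face','spool','tin','teal_stone'):print(c,l,[(np.round(d['centre'],3).tolist(),round(d['score'],2)) for d in tip_of(c,l)[:3]])
E
```

```text
t: 22.5
position: [0.485, 0.3213, 0.1205]
ee_rot: [-0.0, 0.781, 0.625, -0.003]
force: [0.6, 0.7, 0.1]
width: 0.0301
gripper_force: 0.0
t: 22.88
position: [0.4978, 0.4243, 0.2265]
ee_rot: [0.001, 0.78, 0.626, 0.003]
force: [-0.3, 0.1, -0.6]
width: 0.0304
gripper_force: 0.0
tilt 90.2 lat 0.1 mouth x 234 z 49  foot x 94 z 50 backedge x 234 z 81 len 139 rms 4.7
tcp cradle [-117.   -13.3  223.5] t 22.98 F [ 0.2 -0.2 -0. ] w 0.0299
blue x [ 94.63750409  99.60222054 227.58043472 233.48676391]
plate x [234.95757714 235.76899672 332.14845254]
scene barrel_mouth [([0.52, 0.484, 0.101], 0.94), ([0.434, 0.078, 0.048], 0.89), ([0.603, 0.36, 0.101], 0.67)]
scene plate_face [([0.436, 0.078, 0.05], 0.68)]
scene spool [([0.579, 0.177, 0.001], 0.8)]
scene tin [([0.339, 0.242, 0.001], 0.72)]
scene teal_stone [([0.412, 0.392, 0.003], 0.68), ([0.483, 0.304, -0.004], 0.29)]
top barrel_mouth [([0.605, 0.357, 0.101], 0.96), ([0.435, 0.075, 0.05], 0.63)]
top plate_face [([0.433, 0.078, 0.052], 0.62)]
top spool [([0.586, 0.171, 0.0], 0.93)]
top tin [([0.342, 0.246, 0.002], 0.84)]
top teal_stone []
```

View pics/t7.png

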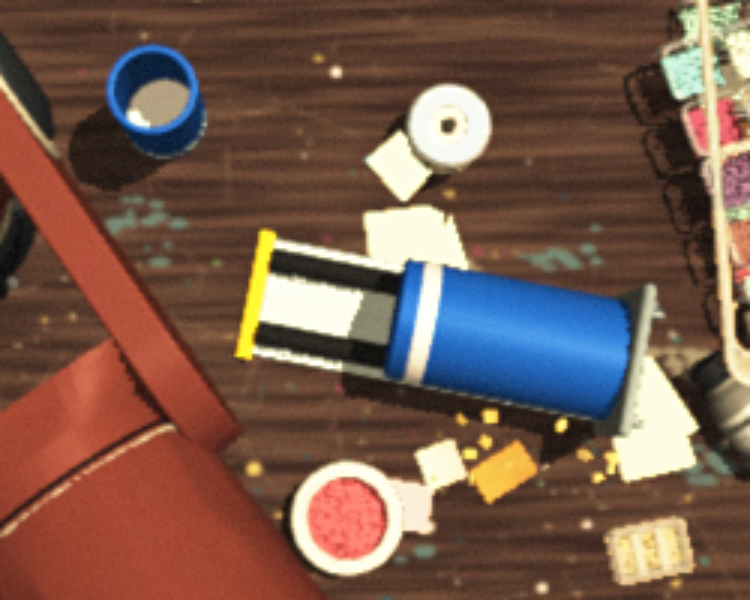

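The barrel spans (400,320) to (635,355) in the crop and its mouth is flush on the end plate. The spool (448,125) and tin (347,517) have not moved, and the scene view finds the stone where it was.

```bash
python3 -c "
from h import *
print(job_done())"
```

```text
the job is handed in; nothing more can be done
None
```

The barrel was eased down over the stop bar onto the rails and pushed until its mouth shut against the end plate; the spool, tin and stone show no movement, and the job was handed in at about 23 s.

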